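# Back the saw fence off by one ratchet notch

### The job

The saw fence has been fed one notch too far: with the fingertips only, gripping nothing, push the red thumb lever over so that the pawl lifts clear of the ratchet wheel, then push the wheel backward by exactly one notch using its yellow-knobbed spoke (the spoke's upper end goes towards the pawl's side, and the fence draws in towards the wheel). Then push the thumb lever back until the pawl is fully down in the next notch, and take the hand away. Do not push the fence itself, and leave the pine offcut, glue bottle, jar and screwdriver where they are.

Things in the scene. Friction and masses are not known exactly. Their poses are not given: they have to be found in the camera images.
- feed: Fence feed, bolted down: green base 130 x 210 x 12 mm, green column 36 x 70 mm, 169 mm high. Origin: on the work surface under the column's centre, z up. Its x axis runs along the wheel's shaft, away from the robot; its y axis points to the pawl's side. Positions 'feed x, y' below are in this frame.
- shaft (a point): Point on the shaft's axis, 125 mm above the surface, at feed x = y = 0. Spokes turn in the plane feed x = -50 mm (robot side); the steel ratchet wheel, radius 60 mm with 12 saw teeth 12 mm deep (30 degrees a notch), at feed x = 34 to 46 mm.
- pivot (a point): Point on the pawl's pivot pin (along feed x) under the middle of the thumb lever: feed x = 72, y = 72 mm, 189 mm above the surface. The lever's upper end turns about it; the pawl itself lies at feed x = 34 to 46 mm and runs 72 mm from the pin towards -y.
- wheel (a joint): Backward turn of ratchet wheel and spokes, rad; backward carries the top towards feed +y. Starts within 0.05 of 0; a notch is 0.524; stops at -0.3 and 1.3. Friction holds it; 2 to 3 N at a knob moves it. With the pawl down it goes back only to 0.07. The pawl goes fully down with the wheel -0.1 to +0.07 from a whole notch. Fence: 15 mm per rad to feed +y.
- pawl (a joint): Lift of the red pawl, rad: 0 fully down between the teeth (a stop), 0.2 clear of the teeth, 1.05 right back (a stop). The pivot is stiff: it stays where it is left; 2 to 4 N at the lever moves it. Pushing the lever's upper end towards feed +y lifts the pawl, towards -y lowers it.
- yellow_knob (a point): Centre of the yellow ball knob, 26 mm across, 100 mm from the shaft's axis on a steel spoke 10 mm thick. At the start it is the uppermost spoke, leaning 0.35 rad from upright towards feed -y. Three more spokes with black knobs follow every 90 degrees.
- lever_tip (a point): Middle of the upper end of the red thumb lever that is fixed to the pawl: a flat paddle 26 mm wide along feed x, 8 mm thick, 65 mm long from the pivot pin. With the pawl down it leans 0.52 rad from upright towards feed -y.
- fence_face (a point): Middle of the outer face of the upright aluminium fence (150 x 12 mm, 140 mm high), at feed x = -10, y = -171 mm, 70 mm above the surface. It moves with the wheel, by a steel rack bar at feed x = 0, 140 to 154 mm high. Not to be touched.
- offcut: Loose pine offcut 140 x 60 x 40 mm beyond the fence. Origin: centre of its underside. Leave alone.
- glue: Loose white glue bottle, 56 mm across, 150 mm high. Origin: centre of its underside. Leave alone.
- jar: Loose amber jar, 64 mm across, 85 mm high. Origin: centre of its underside. Leave alone.
- driver: Loose screwdriver with an orange handle, lying on the bench, about 200 mm long, along its x axis. Leave alone.

How it is judged (in metres and radians):
On the way, in this order (a step that is already met when the one before it is completed fails the run):
1. the pawl is lifted clear of the teeth, with the wheel not yet turned (value of joint pawl above 0.25 rad and value of joint wheel below 0.3 rad), for 0.2 s.
2. the wheel is pushed back one notch while the pawl is up (value of joint wheel between 0.38 and 0.65 rad and value of joint pawl above 0.15 rad), for 0.2 s.
At the end, for the whole second after the job is handed in: The pawl is fully down (below 0.06 rad) in the next notch, with the wheel one notch back (0.40 to 0.63 rad), both at rest; offcut, bottle, jar and screwdriver within 20 mm of where they stood (value of joint pawl below 0.06 rad and value of joint wheel between 0.4 and 0.63 rad and velocity of joint wheel between -0.05 and 0.05 rad/s and velocity of joint pawl between -0.05 and 0.05 rad/s and distance of each of offcut, glue, jar, driver from where it was at the start of the episode below 0.02 m); the robot touches nothing.
It fails at once if the wheel is run back well past the one notch (beyond 0.85 rad) (value of joint wheel above 0.85 rad).
It fails at once if the fence is pushed by hand (contact force between the fingers and fence above 3 N).
It fails at once if the offcut, glue bottle, jar or screwdriver is moved or lifted (over 20 mm) (distance of any of offcut, glue, jar, driver from where it was at the start of the episode above 0.02 m).
It also fails if it takes over 61 s, if anything falls off the work surface, if the arm or the gripper's body presses on something with over 40 N, if the wrist force passes 120 N, or if a joint passes its speed limit or range.

### The arm

A 6-joint arm with a two-finger parallel gripper is mounted at the origin on the work surface. World frame = base frame: x ahead of the robot, y to its left, z up, the work surface at z = 0. Lengths are in mm, angles in degrees, forces in N, time in s.
With the tool pointing down it reaches from about 300 to 850 mm from the base axis. Payload 4.2 kg.
Tool frame: the origin (TCP) lies between the finger pads; the fingertips stand 22 mm ahead of it and the grasp point (between the pads) lies 3 mm ahead of it; z points along the fingers, y is the direction in which the jaws open and shut (so a half turn about z gives the same grasp; the last joint's range is limited). The gripper opens to 91 mm and grips with 3 to 60 N. Pads are 32 mm wide; open, the fingers measure 118 mm over their backs; the gripper's body (76 mm by 178 mm) begins 60 mm behind the grasp point.
Start: joints at [71.333, 18.312, 89.639, -0, 72.044, -1.146], TCP at [173.109, 548.338, 235.976] pointing down, gripper open.
Joint ranges: [-177.97, 177.97], [-48.28, 115.42], [12.27, 149.76], [-77.06, 257.06], [2.81, 150.46], [-146.56, 146.56]. Speed limits (degrees/s): [147.25, 147.25, 180, 180, 180, 180].

### API

Orientations are given as [roll, pitch, yaw] about the fixed x, y, z axes, in that order (R = Rz(yaw) Ry(pitch) Rx(roll)).
In Python, from workcell import * gives the robot as it stands.
- The arm moves only by the shell command python3 -m jog 'ROWS' [OPENING] [FORCE]. ROWS is text: rows parted by semicolons, each of 6 numbers parted by spaces: the shift along the tool's x, y, z in units of 0.5 m (1.0 is 0.5 m), then the turn, a rotation vector about the tool's x, y, z in units of pi/2 rad (1.0 is pi/2 rad). A call has 1 to 20 rows; each row is the pose to reach, as a shift and turn from the pose measured when the call began, along the tool's axes at that moment; what a row does not reach only later rows make up. A row lasts 1/12 s, in which the tool goes at most 41.7 mm and 7.16 degrees, less where a joint would pass 70% of its speed; a pose out of reach is approached as far as the arm can. A call with a number of a shift or a turn outside -1 to 1 is refused whole. A call with a gripper value outside its range is refused whole. OPENING is the opening, from -1 (shut) to 1 (fully open), set as the call begins (- or left out, the last holds). The fingers move at their own pace and stop on an object; FORCE is the grip in N (left out, the last holds). Time passes only in rows, so rows that repeat a pose let the fingers close. It gives the time, the measured TCP pose, the force and the opening at its end, in the units of the state.
- state(): the state, without advancing time (a new reading comes with each control period).
- grab_frame(name): name is "scene" or "side" or "wrist"; returns the picture (400x640x3 uint8, red, green, blue); there is no depth.
- calibration(name): a dict with "mtx" (3x3 intrinsics, pixels), "distortion" ([k1, k2, p1, p2, k3] as OpenCV has them; the pictures are not rectified), "rvec" (rotation vector, rad) and "tvec" (3), from world to camera coordinates, as OpenCV has them. Camera axes: x right, y down, z forward; pixel columns grow to the right and rows downward; lengths in mm; the calibration is good to about 2 mm. A picture is of the moment at which its call begins: read the wrist's pose just before it. calibration takes no time and is no camera call; for the wrist camera it gives the pose at the moment of the call.
- job_done(): hands the job in, once; it reports no verdict.
Trained networks look in the newest picture that a camera, given by its name, has taken for a name from the list of things; names that differ only in an ending like _2 or _b are one class to them, and where a whole thing is asked for, a point or a joint stands for the part that bears it (a point fixed in the world has none). Each returns a list of dicts, best first, with "confidence" (0 to 1); they miss things now and then, are a little off and sometimes report something else, mostly with a low value. They report only what shows in the picture. A call takes as long as a camera call.
- spot_in(query, camera): "rect" ([left, top, right, bottom] in pixels, round what is visible of it).
- tip_of(query, camera): "location" ([column, row] in pixels: a listed point, or the origin of a listed thing).
The state is a dict: "time_s": time; "qpos": joint angles; "qvel": joint speeds; "effort": joint torques, N m; "ee_pos": TCP position; "ee_rot": TCP orientation; "force": force on the tool from outside, world axes, zero at the start; "torque": the same for the moment, N m; "gripper_width": finger opening in mm.
Only numpy, scipy, OpenCV 4.12 (cv2) and the standard library are available. Lean on these libraries where they do the work, as an engineer would, in place of code of your own. Each camera call takes 0.05 s, during which the arm holds its last target. There are 200 camera calls.

## Working session

There is one attempt and no reset: what is moved stays moved. The work goes in short steps, Python scripts to look and compute and a shell command to move; the robot and the scene stay as the last step left them, time stands still between calls to the robot, and variables do not carry over. Pictures are saved under pics/ and viewed, about 8 in all and at most 12, crops included, and the job is handed in when it is done.

```bash
mkdir -p pics; cat > h.py <<'E'
from workcell import *
import numpy as np, cv2
def save(cam,name):
    im=grab_frame(cam); cv2.imwrite('pics/'+name,im[:,:,::-1]); return im
def proj(cam,P):
    c=calibration(cam)
    return cv2.projectPoints(np.float64(P).reshape(-1,1,3),np.float64(c['rvec']),np.float64(c['tvec']),np.float64(c['mtx']),np.float64(c['distortion']))[0].reshape(-1,2)
E
python3 - <<'E'
from h import *
a=save('scene','s1.png');b=save('side','d1.png')
cv2.imwrite('pics/both.png',cv2.resize(np.vstack([a,b])[:,:,::-1],(480,600)))
s=state();print(s['ee_pos'],s['ee_rot'],s['time_s'])
for cam in ('scene','side'):
    for q in ('feed','shaft','pivot','yellow_knob','lever_tip','fence_face'):
        try:print(cam,q,[(r['location'],r['confidence']) for r in tip_of(q,cam)][:2])
        except Exception as e:print(q,e)
    c=calibration(cam);R=cv2.Rodrigues(np.float64(c['rvec']))[0];print((-R.T@np.ravel(c['tvec'])).round(),R[2])
E
```

```text
[172.98536092 547.93546381 235.20428638] [-1.79909667e+02 -2.20031287e-03  1.62479248e+02] 0.1
scene feed [([337.5, 225.5], 0.75), ([408.6, 276.5], 0.62)]
scene shaft [([338.8, 189.4], 0.79)]
scene pivot [([339.9, 206.3], 0.55)]
scene yellow_knob [([346.2, 143.1], 0.72)]
scene lever_tip [([327.7, 176.3], 0.69)]
scene fence_face [([293.3, 164.8], 0.87)]
[988. 522. 889.] [-0.43210299 -0.48778201 -0.75852206]
side feed [([346.5, 239.9], 0.77)]
side shaft [([348.9, 211.9], 0.64)]
side pivot [([319.0, 212.1], 0.58), ([346.6, 240.1], 0.28)]
side yellow_knob [([371.0, 178.4], 0.81)]
side lever_tip [([318.6, 187.4], 0.97), ([340.2, 315.7], 0.74)]
side fence_face [([352.3, 185.6], 0.83)]
[469. 700. 817.] [ 0.11879621 -0.71155551 -0.69251441]
```

View pics/s1.png

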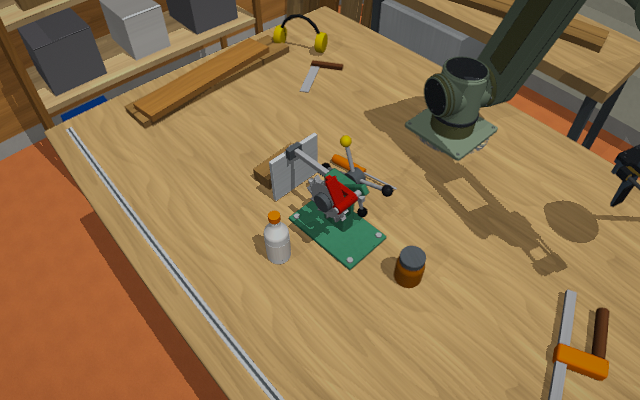

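View pics/d1.png

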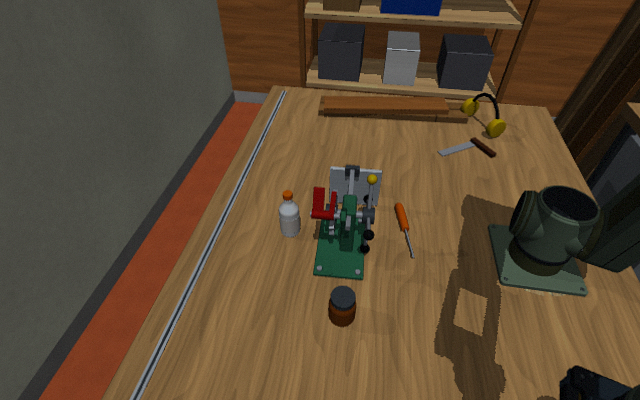

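```bash
cat >> h.py <<'E'
def model(w=0,p=0):
    a=w-.35;l=p-.52
    return {'feed':(0,0,0),'shaft':(0,0,125),'pivot':(72,72,189),'yellow_knob':(-50,100*np.sin(a),125+100*np.cos(a)),
     'lever_tip':(72,72+65*np.sin(l),189+65*np.cos(l)),'fence_face':(-10,-171+15*w,70)}
def W(f,P):
    c,s=np.cos(f[2]),np.sin(f[2]);P=np.atleast_2d(P).astype(float)
    return P@np.array([[c,s,0],[-s,c,0],[0,0,1]])+[f[0],f[1],0]
E
cat > fit.py <<'E'
from h import *
from scipy.optimize import least_squares
obs=[];
for cam in ('scene','side'):
    grab_frame(cam)
    for q in model():
        r=tip_of(q,cam)
        if r and r[0]['confidence']>.4: obs.append((cam,q,np.array(r[0]['location'])))
def res(f):
    m=model(f[3]);return np.concatenate([proj(c,W(f,m[q]))[0]-o for c,q,o in obs])
best=min((least_squares(res,[400,150,y,0],loss='soft_l1',f_scale=2,x_scale=[100,100,1,.1],bounds=([0,-600,-4,-.06],[1000,800,4,.06])) for y in (-1,-.5,0,.5,1)),key=lambda r:r.cost)
f=best.x;print(f,best.cost)
for (c,q,o),e in zip(obs,res(f).reshape(-1,2)): print(c,q,e.round(1))
np.save('feed.npy',f)
for q,p in model(f[3]).items(): print(q,W(f,p).round(1))
for cam in ('scene','side'):
    im=grab_frame(cam)[:,:,::-1].copy()
    P=[(x,y,z) for z in (0,12) for x,y in ((-65,-105),(-65,105),(65,105),(65,-105))]+list(model(f[3]).values())
    im=cv2.resize(im,None,fx=4,fy=4,interpolation=cv2.INTER_CUBIC)
    for k,u in enumerate(proj(cam,W(f,P))): cv2.circle(im,tuple(np.int32(u*4+1.5)),3,(255,0,255) if k<8 else (255,255,0),-1)
    cv2.imwrite('pics/fit_%s.png'%cam,im[480:1080,1000:1700])
E
python3 fit.py
```

```text
Traceback (most recent call last):
  File "fit.py", line 11, in <module>
    best=min((least_squares(res,[400,150,y,0],loss='soft_l1',f_scale=2,x_scale=[100,100,1,.1],bounds=([0,-600,-4,-.06],[1000,800,4,.06])) for y in (-1,-.5,0,.5,1)),key=lambda r:r.cost)
  File "fit.py", line 11, in <genexpr>
    best=min((least_squares(res,[400,150,y,0],loss='soft_l1',f_scale=2,x_scale=[100,100,1,.1],bounds=([0,-600,-4,-.06],[1000,800,4,.06])) for y in (-1,-.5,0,.5,1)),key=lambda r:r.cost)
              ~~~~~~~~~~~~~^^^^^^^^^^^^^^^^^^^^^^^^^^^^^^^^^^^^^^^^^^^^^^^^^^^^^^^^^^^^^^^^^^^^^^^^^^^^^^^^^^^^^^^^^^^^^^^^^^^^^^^^^^^^^^
  File "fit.py", line 10, in res
    m=model(f[3]);return np.concatenate([proj(c,W(f,m[q]))[0]-o for c,q,o in obs])
                                         ~~~~^^^^^^^^^^^^^
  File "h.py", line 6, in proj
    c=calibration(cam)
ValueError: time passes only in moves, steps and waits
```

```bash
sed -i 's/^def proj/C={}\ndef proj/; s/    c=calibration(cam)/    if cam not in C: C[cam]=calibration(cam)\n    c=C[cam]/' h.py
python3 fit.py
```

```text
[5.04611370e+02 3.55884338e+01 2.91222958e-02 2.21634824e-02] 115.5072513410074
scene feed [-0.6 -2.3]
scene shaft [0.8 2.8]
scene pivot [1.9 0.9]
scene yellow_knob [ 1.2 -4.2]
scene lever_tip [ 1.9 -0.5]
scene fence_face [-34.5 -13.9]
side feed [-1.9 -0. ]
side shaft [-0.4  2.6]
side pivot [-0.3 -2. ]
side yellow_knob [-2.  0.]
side lever_tip [-1.3 -1.7]
side fence_face [1.8 0.3]
feed [[504.6  35.6   0. ]]
shaft [[504.6  35.6 125. ]]
pivot [[574.5 109.7 189. ]]
yellow_knob [[455.6   1.9 219.7]]
lever_tip [[575.4  77.4 245.4]]
fence_face [[ 499.6 -135.3   70. ]]
```

View pics/fit_side.png

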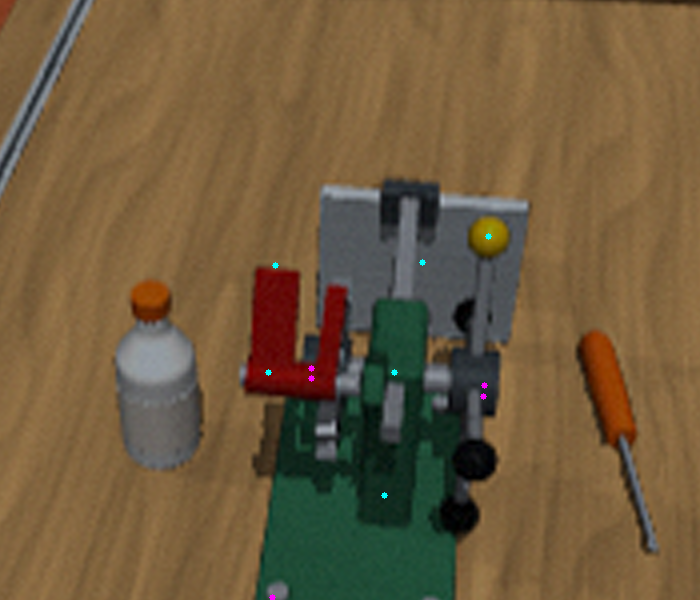

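The overlay agrees within ~1–2 px: the knob is at about (372,179), the lever tip at about (319,187), and the driver and bottle are well away from both. I'll tighten the knob by colour and check the scene view numerically.

```bash
cat > knob.py <<'E'
from h import *
def cen(cam,im,c,lo,hi,r=14):
    h=cv2.cvtColor(im,cv2.COLOR_RGB2HSV);m=cv2.inRange(h,lo,hi);k=np.zeros_like(m);x,y=map(int,c);k[y-r:y+r,x-r:x+r]=1
    v,u=np.nonzero(m*k);return np.array([u.mean(),v.mean()]),len(u)
def tri(a,b):
    M=[];U=[]
    for cam,u in (('scene',a),('side',b)):
        if cam not in C: C[cam]=calibration(cam)
        c=C[cam];U.append(cv2.undistortPoints(np.float64(u).reshape(1,1,2),np.float64(c['mtx']),np.float64(c['distortion'])).reshape(2,1))
        M.append(np.hstack([cv2.Rodrigues(np.float64(c['rvec']))[0],np.float64(c['tvec']).reshape(3,1)]))
    X=cv2.triangulatePoints(*M,*U);return (X[:3]/X[3]).ravel()
def F(f,P): # world->feed
    c,s=np.cos(f[2]),np.sin(f[2]);d=P-np.array([f[0],f[1],0]);return np.array([c*d[0]+s*d[1],-s*d[0]+c*d[1],d[2]])
E
python3 - <<'E'
from knob import *
f=np.load('feed.npy')
a=cv2.imread('pics/s1.png')[:,:,::-1];b=cv2.imread('pics/d1.png')[:,:,::-1]
Y=((22,120,60),(34,255,255))
A=cen('scene',a,(346,143),*Y);B=cen('side',b,(371,178),*Y);K=tri(A[0],B[0]);print(A,B,K,F(f,K))
r=np.linalg.norm(proj('scene',K)-A[0]);print('res',r,proj('side',K)-B[0])
L=tri((327.7,176.3),(319.2,187.4));print(L,F(f,L))
for cam in C:print(cam,proj(cam,W(f,list(model(f[3]).values()))).round(1).tolist())
E
```

```text
(array([345.30630631, 140.65765766]), 111) (array([371.68292683, 178.59756098]), 82) [455.82873662   0.79847007 219.20123029] [-49.77496871 -33.35475043 219.20123029]
res 0.04912554885053296 [[-0.0182247   0.04010331]]
[573.38893239  73.40360134 240.9913186 ] [ 69.84950795  35.79645563 240.9913186 ]
scene [[337.5, 222.8], [338.8, 189.1], [339.5, 205.5], [345.8, 140.7], [328.6, 177.8], [293.8, 165.3]]
side [[345.8, 243.5], [348.3, 212.8], [316.7, 212.9], [371.8, 178.8], [318.6, 185.9], [355.1, 185.2]]
```

View pics/fit_scene.png

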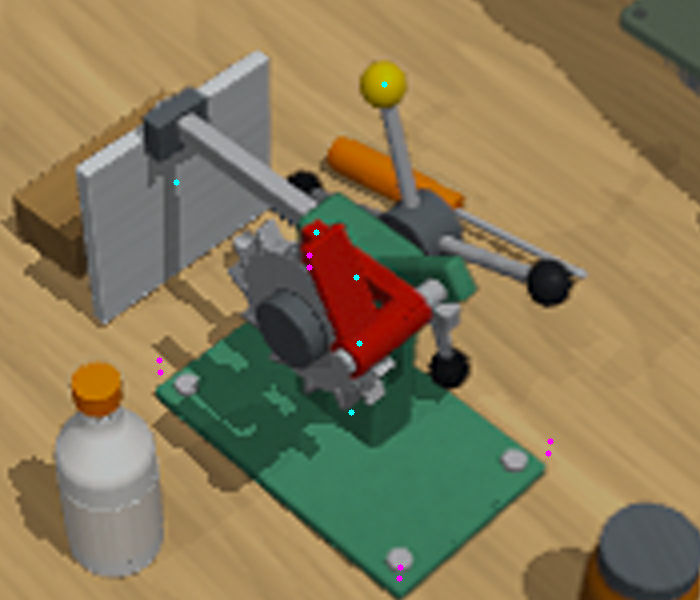

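Knob triangulates to feed (-49.8,-33.4,219.2), as the spec requires (w≈0.02). Moving.

```bash
cat > go.py <<'E'
import sys
from h import *
from scipy.spatial.transform import Rotation as R
# go.py fx fy z(fingertip): deltas in jog units to feed position, yaw aligned to the feed
f=np.load('feed.npy');t=[float(v) for v in sys.argv[1:4]]
P=W(f,t)[0]+[0,0,22];s=state()
r0=R.from_euler('xyz',s['ee_rot'],degrees=True);r1=R.from_euler('xyz',[180,0,180+np.degrees(f[2])],degrees=True)
d=r0.inv().apply(P-s['ee_pos'])/500;w=(r0.inv()*r1).as_rotvec()/(np.pi/2)
print(s['time_s'],'shift',d.round(4),'turn',w.round(4),'|',P.round(1),s['ee_pos'].round(1),s['force'].round(1))
E
python3 go.py 72 -5 300; python3 go.py 72 -5 222
```

```text
2.2 shift [-1.0803 -0.7404 -0.1721] turn [ 0.      0.     -0.2132] | [576.7  32.7 322. ] [173.1 548.3 236. ] [-0.2 -0.5 -1. ]
2.2 shift [-1.0802 -0.7404 -0.0161] turn [ 0.      0.     -0.2132] | [576.7  32.7 244. ] [173.1 548.3 236. ] [-0.2 -0.5 -1. ]
```

```bash
python3 -m jog '-0.05 -0.03 -0.17 0 0 0;-0.1 -0.1 -0.17 0 0 0;-0.2 -0.15 -0.17 0 0 -0.05;-0.3 -0.2 -0.17 0 0 -0.1;-0.4 -0.27 -0.17 0 0 -0.15;-0.5 -0.34 -0.17 0 0 -0.2;-0.6 -0.41 -0.17 0 0 -0.213;-0.7 -0.48 -0.17 0 0 -0.213;-0.8 -0.55 -0.17 0 0 -0.213;-0.9 -0.62 -0.17 0 0 -0.213;-1 -0.68 -0.17 0 0 -0.213;-1 -0.74 -0.17 0 0 -0.213;-1 -0.74 -0.17 0 0 -0.213;-1 -0.74 -0.17 0 0 -0.213;-1 -0.74 -0.17 0 0 -0.213;-1 -0.74 -0.17 0 0 -0.213;-1 -0.74 -0.17 0 0 -0.213;-1 -0.74 -0.17 0 0 -0.213' -1 20; python3 go.py 72 -5 300;python3 go.py 72 -5 222
```

```text
time_s: 3.7
ee_pos: [539.1, 43.4, 320.4]
ee_rot: [180.0, -0.1, -178.6]
force: [-0.3, 0.1, -0.3]
gripper_width: 0.6
3.7 shift [-0.0747 -0.0233 -0.0033] turn [ 0.0002 -0.0006 -0.0025] | [576.7  32.7 322. ] [539.1  43.4 320.4] [-0.3  0.1 -0.3]
3.7 shift [-0.0749 -0.0234  0.1527] turn [ 0.0002 -0.0006 -0.0025] | [576.7  32.7 244. ] [539.1  43.4 320.4] [-0.3  0.1 -0.3]
```

```bash
python3 -m jog '-0.075 -0.023 -0.003 0 0 -0.003;-0.075 -0.023 -0.003 0 0 -0.003;-0.075 -0.023 0.05 0 0 -0.003;-0.075 -0.023 0.1 0 0 -0.003;-0.075 -0.023 0.153 0 0 -0.003;-0.075 -0.023 0.153 0 0 -0.003;-0.075 -0.023 0.153 0 0 -0.003;-0.075 -0.023 0.153 0 0 -0.003'; python3 -m jog '0 0.015 0 0 0 0;0 0.03 0 0 0 0;0 0.045 0 0 0 0;0 0.06 0 0 0 0;0 0.06 0 0 0 0;0 0.06 0 0 0 0'
python3 go.py 72 56 222; python3 - <<'E'
from h import *
a=save('scene','s2.png');b=save('side','d2.png')
cv2.imwrite('pics/c2.png',np.vstack([cv2.resize(x[110:250,250:450],None,fx=2.1,fy=2.1,interpolation=2) for x in (a,b)])[:,:,::-1])
E
```

```text
time_s: 4.37
ee_pos: [577.4, 33.8, 245.7]
ee_rot: [180.0, 0.1, -178.2]
force: [-1.2, -0.1, -1.1]
gripper_width: 0.8
time_s: 4.87
ee_pos: [576.5, 64.4, 245.9]
ee_rot: [180.0, 0.1, -178.2]
force: [-0.5, -0.1, 0.4]
gripper_width: 0.5
4.8667 shift [0.0012 0.0586 0.0038] turn [0.0003 0.0013 0.0019] | [575.   93.7 244. ] [576.5  64.4 245.9] [-0.5 -0.1  0.4]
```

View pics/c2.png

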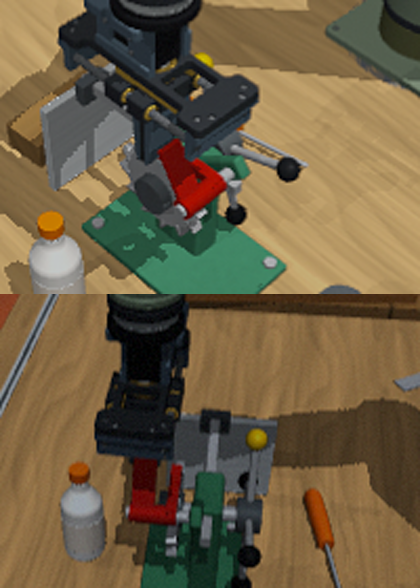

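The closed fingers are just behind (–y side of) the lever, at about (170,155) and (145,460) in the two crops, lined up with the paddle. Pushing on.

```bash
python3 -m jog '0 0.012 0.003 0 0 0;0 0.024 0.003 0 0 0;0 0.036 0.003 0 0 0;0 0.048 0.003 0 0 0;0 0.06 0.003 0 0 0;0 0.06 0.003 0 0 0;0 0.06 0.003 0 0 0'; python3 -m jog '0 -0.03 0 0 0 0;0 -0.06 0 0 0 0;0 -0.1 -0.03 0 0 0;0 -0.13 -0.08 0 0 0;0 -0.13 -0.15 0 0 0;0 -0.13 -0.18 0 0 0;0 -0.13 -0.18 0 0 0'; python3 go.py -50 -85 300;python3 go.py -50 -85 205
```

```text
time_s: 5.55
ee_pos: [575.2, 94.8, 243.8]
ee_rot: [179.9, 0.0, -178.2]
force: [-0.1, -0.2, -0.1]
gripper_width: 0.7
time_s: 6.13
ee_pos: [578.7, 29.7, 337.9]
ee_rot: [179.9, 0.5, -178.2]
force: [0.1, 0.6, 0.1]
gripper_width: 0.7
6.1333 shift [ 0.2484 -0.1534  0.0292] turn [0.0015 0.0057 0.0013] | [457.1 -50.8 322. ] [578.7  29.7 337.9] [0.1 0.6 0.1]
6.1333 shift [ 0.2501 -0.1539  0.2192] turn [0.0015 0.0057 0.0013] | [457.1 -50.8 227. ] [578.7  29.7 337.9] [0.1 0.6 0.1]
```

```bash
python3 -m jog '0.06 -0.04 0.02 0 0 0;0.12 -0.08 0.02 0 0 0;0.18 -0.12 0.02 0 0 0;0.249 -0.154 0.02 0 0 0;0.249 -0.154 0.02 0 0 0;0.249 -0.154 0.02 0 0 0;0.25 -0.154 0.02 0 0 0;0.25 -0.154 0.02 0 0 0'; python3 go.py -50 -85 205; python3 - <<'E'
from h import *
a=save('scene','s3.png');b=save('side','d3.png')
cv2.imwrite('pics/c3.png',np.vstack([cv2.resize(x[110:250,250:450],None,fx=2.1,fy=2.1,interpolation=2) for x in (a,b)])[:,:,::-1])
f=np.load('feed.npy')
for c in ('scene','side'): print(c,[(r['location'],round(r['confidence'],2)) for r in tip_of('lever_tip',c)][:2],[(p,proj(c,W(f,model(0,p)['lever_tip'])).round(1).tolist()) for p in (0,.3,.5,.7)])
E
```

```text
time_s: 6.8
ee_pos: [457.0, -50.6, 326.1]
ee_rot: [179.8, 0.5, -178.2]
force: [0.3, 0.7, -0.3]
gripper_width: 0.7
6.8 shift [ 0.0016 -0.001   0.1982] turn [0.0019 0.0054 0.0018] | [457.1 -50.8 227. ] [457.  -50.6 326.1] [ 0.3  0.7 -0.3]
scene [([337.7, 184.9], 0.64)] [(0, [[328.6, 177.8]]), (0.3, [[335.2, 180.2]]), (0.5, [[340.0, 183.3]]), (0.7, [[344.8, 187.3]])]
side [([318.6, 195.9], 0.66)] [(0, [[318.6, 185.9]]), (0.3, [[317.4, 188.9]]), (0.5, [[316.6, 192.3]]), (0.7, [[315.8, 196.6]])]
```

View pics/c3.png

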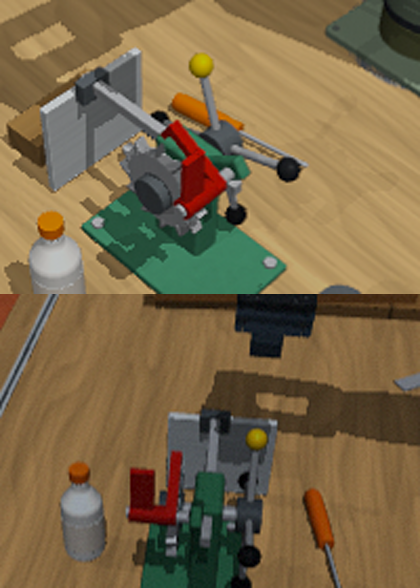

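The lever has swung over: tip at about (185,155) in the upper crop, pawl arm raised, about 0.5 rad. The wheel's knob is unmoved at (201,65). Next the knob.

```bash
python3 -m jog '0 0 0.06 0 0 0;0 0 0.13 0 0 0;0 0 0.198 0 0 0;0 0 0.198 0 0 0;0 0 0.198 0 0 0;0 0 0.198 0 0 0'; python3 go.py -50 -45 205; python3 -m jog '0 0.02 0 0 0 0;0 0.04 0 0 0 0;0 0.06 0 0 0 0;0 0.074 0 0 0 0;0 0.088 0 0 0 0;0 0.102 0 0 0 0;0 0.116 0 0 0 0;0 0.126 0 0 0 0;0 0.132 0 0 0 0;0 0.132 0 0 0 0;0 0.132 0 0 0 0'; python3 go.py -50 -10.5 205; python3 - <<'E'
from knob import *
f=np.load('feed.npy');Y=((22,120,60),(34,255,255))
a=save('scene','s4.png');b=save('side','d4.png')
ca,cb=[tip_of('yellow_knob',c) for c in('scene','side')];print(ca[:1],cb[:1])
A=cen('scene',a,ca[0]['location'],*Y);B=cen('side',b,cb[0]['location'],*Y);K=F(f,tri(A[0],B[0]));print(A,B,K,'w',.35+np.arctan2(K[1],K[2]-125))
cv2.imwrite('pics/c4.png',np.vstack([cv2.resize(x[110:250,250:450],None,fx=2.1,fy=2.1,interpolation=2) for x in (a,b)])[:,:,::-1])
E
```

```text
time_s: 7.5
ee_pos: [459.3, -50.5, 228.9]
ee_rot: [179.9, 0.6, -178.1]
force: [0.1, -0.4, 0.4]
gripper_width: 0.6
7.5 shift [0.0042 0.0794 0.0039] turn [0.0014 0.007  0.0022] | [455.9 -10.8 227. ] [459.3 -50.5 228.9] [ 0.1 -0.4  0.4]
time_s: 8.42
ee_pos: [456.8, 16.1, 228.6]
ee_rot: [179.8, 0.6, -178.1]
force: [0.9, -0.7, -0.2]
gripper_width: 0.7
8.4167 shift [0.0032 0.0152 0.0031] turn [0.0021 0.0062 0.0022] | [454.9  23.6 227. ] [456.8  16.1 228.6] [ 0.9 -0.7 -0.2]
[{'location': [339.4, 187.5], 'confidence': 0.73}] [{'location': [369.5, 188.5], 'confidence': 0.7}]
(array([nan, nan]), 0) (array([371.70967742, 187.9516129 ]), 62) [nan nan nan] w nanknob.py:4: RuntimeWarning: Mean of empty slice.
  v,u=np.nonzero(m*k);return np.array([u.mean(),v.mean()]),len(u)
  ret = ret.dtype.type(ret / rcount)
```

View pics/c4.png

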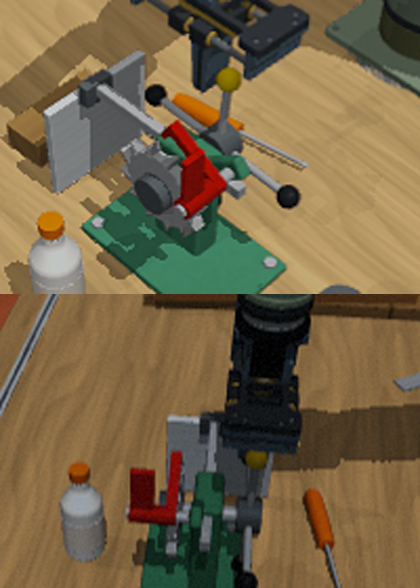

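The finger is against the yellow knob (scene about (359,148)) and the wheel has turned. I'll redo the colour measurement with the correct seed.

```bash
cat > wm.py <<'E'
from knob import *
import sys
f=np.load('feed.npy');Y=((22,120,60),(34,255,255))
def wmeas(a,b,sa,sb):
    A=cen('scene',a,sa,*Y);K=None
    ws=np.linspace(-.1,.9,1001);P=W(f,[model(w)['yellow_knob'] for w in ws])
    B=cen('side',b,sb,*Y)
    for c,X in (('scene',A),('side',B)):
        d=np.linalg.norm(proj(c,P)-X[0],axis=1);print(c,X,'w',ws[d.argmin()].round(3),'err',d.min().round(2))
    K=F(f,tri(A[0],B[0]));print('tri',K.round(1),.35+np.arctan2(K[1],K[2]-125))
E
python3 - <<'E'
from wm import *
r=lambda n:cv2.imread('pics/'+n)[:,:,::-1]
wmeas(r('s1.png'),r('d1.png'),(346,143),(371,178))
wmeas(r('s3.png'),r('d3.png'),(346,143),(371,178))
wmeas(r('s4.png'),r('d4.png'),(359,147.6),(371,188))
E
```

```text
scene (array([345.30630631, 140.65765766]), 111) w 0.009 err 0.13
side (array([371.68292683, 178.59756098]), 82) w 0.008 err 0.08
tri [-49.8 -33.4 219.2] 0.009695270662366973
scene (array([345.35714286, 140.64285714]), 112) w 0.01 err 0.11
side (array([371.79268293, 178.56097561]), 82) w 0.006 err 0.03
tri [-50.  -33.4 219.2] 0.00868373635608849
scene (array([358.47826087, 147.40869565]), 115) w 0.407 err 0.1
side (array([371.70967742, 187.9516129 ]), 62) w 0.42 err 0.33
tri [-51.    5.1 223.6] 0.4019267156815392
```

Vision gives w≈0.41 and finger kinematics 0.43. Pushing 9 mm more for about 0.50.

```bash
python3 -m jog '0 0.006 0 0 0 0;0 0.012 0 0 0 0;0 0.018 0 0 0 0;0 0.018 0 0 0 0;0 0.018 0 0 0 0;0 0.018 0 0 0 0'; python3 -m jog '0 -0.04 0 0 0 0;0 -0.08 0 0 0 0;0 -0.12 0 0 0 0;0 -0.14 -0.06 0 0 0;0 -0.14 -0.13 0 0 0;0 -0.14 -0.2 0 0 0;0 -0.14 -0.2 0 0 0;0 -0.14 -0.2 0 0 0'; python3 - <<'E'
from wm import *
wmeas(save('scene','s5.png'),save('side','d5.png'),(361,149),(371,190))
E
python3 go.py 72 125 310;python3 go.py 72 125 215
```

```text
time_s: 9.12
ee_pos: [456.6, 24.8, 228.7]
ee_rot: [179.8, 0.6, -178.2]
force: [-0.6, -0.4, 0.4]
gripper_width: 0.7
time_s: 9.78
ee_pos: [458.8, -45.5, 330.2]
ee_rot: [179.8, 0.9, -178.2]
force: [0.7, -0.4, -0.8]
gripper_width: 0.7
scene (array([361.47826087, 149.59130435]), 115) w 0.493 err 0.25
side (array([371.72527473, 190.03296703]), 91) w 0.486 err 0.47
tri [-51.   13.7 223.9] 0.4880058697741383
9.8833 shift [-0.2446  0.4081 -0.0055] turn [0.0025 0.0054 0.002 ] | [572.9 162.6 332. ] [457.3 -45.2 327.4] [-0.4  0.1 -0. ]
9.8833 shift [-0.2429  0.4074  0.1845] turn [0.0025 0.0054 0.002 ] | [572.9 162.6 237. ] [457.3 -45.2 327.4] [-0.4  0.1 -0. ]
```

Wheel at w≈0.49, within the drop window. Over to the +y side of the lever.

```bash
python3 -m jog '-0.04 0.07 -0.01 0 0 0;-0.08 0.14 -0.01 0 0 0;-0.12 0.2 -0.01 0 0 0;-0.16 0.27 -0.01 0 0 0;-0.2 0.34 -0.01 0 0 0;-0.244 0.408 -0.01 0 0 0;-0.244 0.408 -0.01 0 0 0;-0.244 0.408 -0.005 0 0 0;-0.243 0.407 0.06 0 0 0;-0.243 0.407 0.12 0 0 0;-0.243 0.407 0.184 0 0 0;-0.243 0.407 0.184 0 0 0;-0.243 0.407 0.184 0 0 0;-0.243 0.407 0.184 0 0 0'; python3 go.py 72 72 215; python3 -m jog '0 -0.02 0.003 0 0 0;0 -0.04 0.003 0 0 0;0 -0.06 0.003 0 0 0;0 -0.07 0.003 0 0 0;0 -0.08 0.003 0 0 0;0 -0.09 0.003 0 0 0;0 -0.1 0.003 0 0 0;0 -0.1 0.003 0 0 0;0 -0.1 0.003 0 0 0'; python3 go.py 72 60 215
```

```text
time_s: 11.05
ee_pos: [573.4, 161.9, 238.7]
ee_rot: [179.8, 0.6, -178.2]
force: [0.4, -0.2, 1.2]
gripper_width: 0.2
11.05 shift [ 0.0011 -0.1045  0.003 ] turn [0.0027 0.0065 0.0014] | [574.5 109.7 237. ] [573.4 161.9 238.7] [ 0.4 -0.2  1.2]
time_s: 11.8
ee_pos: [575.0, 111.3, 236.9]
ee_rot: [179.8, 0.6, -178.2]
force: [-0.1, -0.5, -0.5]
gripper_width: 0.6
11.8 shift [ 0.0011 -0.0273 -0.0002] turn [0.002  0.0063 0.0013] | [574.8  97.7 237. ] [575.  111.3 236.9] [-0.1 -0.5 -0.5]
```

```bash
python3 -m jog '0 -0.004 0 0 0 0;0 -0.008 0 0 0 0;0 -0.008 0 0 0 0;0 -0.008 0 0 0 0'; python3 - <<'E'
from h import *
a=save('scene','s6.png');b=save('side','d6.png')
cv2.imwrite('pics/c6.png',np.vstack([cv2.resize(x[130:230,270:400],None,fx=3,fy=3,interpolation=2) for x in (a,b)])[:,:,::-1])
print(state()['ee_pos'],state()['force'])
E
```

```text
time_s: 12.13
ee_pos: [574.8, 108.0, 236.7]
ee_rot: [179.7, 0.5, -178.2]
force: [-0.5, 4.6, 0.2]
gripper_width: 0.4
[574.84323373 107.99915836 236.77618203] [-0.75159654  5.01846157 -0.33592459]
```

View pics/c6.png

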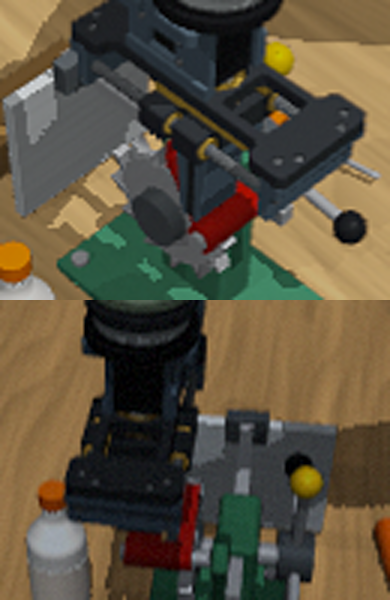

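The fingers press on the lever from the +y side with a steady 5 N. A bit more, to see whether it is against the stop.

```bash
python3 -m jog '0 -0.003 0 0 0 0;0 -0.006 0 0 0 0;0 -0.006 0 0 0 0;0 -0.006 0 0 0 0;0 -0.006 0 0 0 0'; python3 -m jog '0 -0.004 0 0 0 0;0 -0.008 0 0 0 0;0 -0.008 0 0 0 0;0 -0.008 0 0 0 0;0 -0.008 0 0 0 0'
```

```text
time_s: 12.65
ee_pos: [574.8, 107.7, 236.8]
ee_rot: [179.4, 0.5, -178.2]
force: [0.9, 9.7, -0.1]
gripper_width: 0.7
time_s: 13.07
ee_pos: [574.8, 107.5, 236.9]
ee_rot: [179.0, 0.6, -178.2]
force: [-0.5, 12.8, -0.9]
gripper_width: 0.4
```

Hard stop: 13 N with no motion. Retreat and check.

```bash
python3 -m jog '0 0.03 0 0 0 0;0 0.07 0 0 0 0;0 0.1 -0.05 0 0 0;0 0.15 -0.12 0 0 0;0 0.22 -0.2 0 0 0;0 0.3 -0.2 0 0 0;0 0.38 -0.2 0 0 0;0 0.4 -0.2 0 0 0;0 0.4 -0.2 0 0 0;0 0.4 -0.2 0 0 0'; python3 - <<'E'
from wm import *
a=save('scene','s7.png');b=save('side','d7.png')
wmeas(a,b,(361,149),(371,190))
ref=[cv2.imread('pics/'+n)[:,:,::-1] for n in('s1.png','d1.png')]
for c in ('scene','side'): print(c,[(r['location'],round(r['confidence'],2)) for r in tip_of('lever_tip',c)][:2],[(p,proj(c,W(f,model(0,p)['lever_tip'])).round(1).tolist()) for p in (0,.1,.2)])
crop=lambda x,r:cv2.resize(x[r[1]:r[1]+90,r[0]:r[0]+130],None,fx=3,fy=3,interpolation=2)
cv2.imwrite('pics/c7.png',np.hstack([np.vstack([crop(p,(275,135)),crop(q,(275,160))]) for p,q in (ref,(a,b))])[:,:,::-1])
for n in ('offcut','glue','jar','driver'):
  print(n,[ [ (np.round(r['location'])).tolist() for r in tip_of(n,c)[:1]] for c in('scene','side')])
E
```

```text
time_s: 13.9
ee_pos: [567.6, 305.0, 339.4]
ee_rot: [179.2, 0.5, -178.1]
force: [0.3, -0.4, -0.6]
gripper_width: 0.6
scene (array([361.27678571, 149.5625    ]), 112) w 0.489 err 0.15
side (array([371.71428571, 190.        ]), 84) w 0.485 err 0.46
tri [-51.   13.2 223.6] 0.4829478044801591
scene [([327.4, 178.8], 0.69)] [(0, [[328.6, 177.8]]), (0.1, [[330.7, 178.3]]), (0.2, [[332.9, 179.1]])]
side [([320.2, 191.6], 0.58)] [(0, [[318.6, 185.9]]), (0.1, [[318.2, 186.6]]), (0.2, [[317.8, 187.6]])]
offcut [[[283.0, 167.0]], []]
glue [[[280.0, 253.0]], []]
jar [[[408.0, 273.0]], [[340.0, 317.0]]]
driver [[[364.0, 174.0]], [[403.0, 231.0]]]
```

View pics/c7.png

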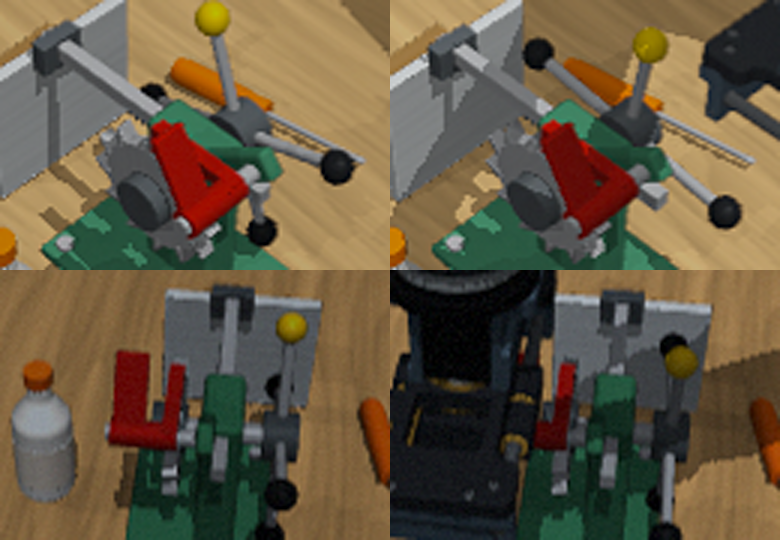

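Left (start) and right (now): the lever tip is at (165,125) in both scene crops, so the pawl is back in its starting position. The knob is one notch further round and the hand is clear. A quick pixel comparison of the red part, then I hand in.

```bash
python3 - <<'E'
import cv2,numpy as np
M=[]
for n in ('s1','s3','s7'):
    h=cv2.cvtColor(cv2.imread(f'pics/{n}.png'),cv2.COLOR_BGR2HSV)[165:220,310:365];m=((h[...,0]<5)|(h[...,0]>174))&(h[...,1]>180)&(h[...,2]>60);M.append(m);v,u=np.nonzero(m);print(n,m.sum(),u.mean(),v.mean(),u.min(),v.min())
print('xor lifted',(M[0]^M[1]).sum(),'now',(M[0]^M[2]).sum())
E
```

```text
s1 634 29.72082018927445 28.7192429022082 15 10
s3 575 32.485217391304346 26.973913043478262 17 3
s7 629 29.691573926868045 28.691573926868045 15 10
xor lifted 377 now 15
```

```bash
python3 -c "
from workcell import *
print(job_done())"
```

```text
the job is handed in; nothing more can be done
None
```

The fence is drawn in by one notch and the pawl is back down. I handed the job in at about 15 s of the 61 s allowed. With the fingers shut, I pushed the thumb lever over, which lifted the pawl to about 0.5 rad. I then pushed the yellow knob back, and pushed the lever down again until it met a hard stop (13 N with no further movement).

**Last checks, with the hand clear:**
- **Wheel:** 0.48–0.49 rad by colour triangulation of the knob. The target range is 0.40–0.63.
- **Pawl:** its red outline matches the starting picture almost exactly (15 pixels differ, against 377 when it was lifted), so I take it as fully down.
- **Force:** close to zero at the last reading.

**Doubtful or incomplete:**
- **Lever tip in the side view:** the network put it about 5 pixels from where I expected, but the gripper was hiding it there. I went by the clear scene view instead.
- **Loose items:** the jar was detected in both views close to where it first stood. The offcut and glue bottle were found only in the scene view. The driver was found in both views, but I did not measure its shift. The route passed well above all of them and no push involved them.

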